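Slide the green-lidded tin along the rail to the divider

ROBOT

A 6-joint arm with a two-finger parallel gripper is mounted at the origin on the work surface. World frame = base frame: x ahead of the robot, y to its left, z up, the work surface at z = 0. Lengths are in mm, angles in rad, forces in N, time in s.
With the tool pointing down it reaches from about 350 to 875 mm from the base axis. Payload 4.2 kg.
Tool frame: the origin (TCP) lies where the fingers leave the gripper's body, on its centre line; the fingertips stand 73 mm ahead of it and the grasp point (between the pads) lies 54 mm ahead of it; z points along the fingers, y is the direction in which the jaws open and shut (so a half turn about z gives the same grasp; the last joint's range is limited). The gripper opens to 85 mm and grips with 20 to 120 N. Pads are 22 mm wide; open, the fingers measure 114 mm over their backs; the gripper's body (76 mm by 85 mm) begins 54 mm behind the grasp point. The pads swing forward as they close: fully open they stand 13 mm farther back than shut.
Start: joints at [1.483, 0.385, 0.008, 0, -1.194, -0.259], TCP at [212.398, 587.781, 303.912] pointing down, gripper open.
Joint ranges: [-3.14, 3.14], [-1.21, 2.06], [-1.07, 1.41], [-3.16, 2.05], [-2.99, -0.16], [-3.1, 3.1]. Speed limits (rad/s): [2.79, 2.79, 3.14, 3.14, 3.14, 3.14].

INTERFACE

Orientations are given as a unit quaternion [x, y, z, w].
In Python, from bench import arm gives the robot as it stands.
- The arm moves only by the tool apply_moves, never from a script. Its argument "increments" is a list that holds one entry, the list of rows, each a list of 7 numbers: the shift along the tool's x, y, z scaled (see below), then the turn, a rotation vector about the tool's x, y, z scaled (see below), then the gripper's target within -1 to 1 (fully open at 1, half-way at 0, shut at -1). A call has 1 to 10 rows; each row is the pose to reach, as a shift and turn from the pose commanded when the call began, along the tool's axes at that moment; what a row does not reach only later rows make up. The controller multiplies each number of a shift by 100 mm and each number of a turn by 0.5 rad. A row lasts 1/10 s, in which the tool goes at most 50 mm and 8.59 degrees, less where a joint would pass 70% of its speed; a pose out of reach is approached as far as the arm can. A call with a number of a shift or a turn outside -1 to 1 is refused whole. A call with a gripper value outside its range is refused whole. The fingers move at their own pace and stop on an object; the grip force is fixed at half the most. Time passes only in rows, so rows that repeat a pose let the fingers close. It gives the time, the measured TCP pose, the force and the opening at its end, in the units of the state.
- arm.read_state(): the state, without advancing time (a new reading comes with each control period).
- arm.get_image(name): name is "scene" or "top" or "wrist"; returns a dict with "img" (480x640x3 uint8, red, green, blue), "fx", "fy", "cx", "cy" (pixels), "pose" (4x4, takes a point from camera to world coordinates). Camera axes: x right, y up, looking along -z (the intrinsics and any distortion apply to the point x, -y, -z); pixel columns grow to the right and rows downward; lengths in mm; the calibration is good to about 2 mm. The wrist camera is an equidistant fisheye: a pixel r from the principal point sees the ray r / f radians off the axis. A picture is of the moment at which its call begins. There is no depth.
- arm.job_done(): hands the job in, once; it reports no verdict.
Trained networks look in a picture, given as the dict that the camera call returned (one of the last four; its "shot" number tells which), for a name from the list of things; names that differ only in an ending like _2 or _b are one class to them, and where a whole thing is asked for, a point or a joint stands for the part that bears it (a point fixed in the world has none). Each returns a list of dicts, best first, with "conf" (0 to 1); they miss things now and then, are a little off and sometimes report something else, mostly with a low value. They report only what shows in the picture. A call takes as long as a camera call. They do not tell look-alikes from the thing itself.
- arm.outline_of(label, picture): "pixels" (480x640 bool, what is visible of it) and "box" ([centre column, centre row, width, height] in pixels, round what is visible of it).
- arm.mark_of(label, picture): "at" ([column, row] in pixels: a listed point, or the origin of a listed thing).
The state is a dict: "clock": time; "joints": joint angles; "joint_vel": joint speeds; "joint_efforts": joint torques, N m; "position": TCP position; "ee_rot": TCP orientation; "contact_force": force on the tool from outside, world axes, zero at the start; "wrist_torque": the same for the moment, N m; "gripper_width": finger opening in mm.
Only numpy, scipy, OpenCV 4.12 (cv2) and the standard library are available. Lean on these libraries where they do the work, as an engineer would, in place of code of your own. Each camera call takes 0.05 s, during which the arm holds its last target.

TASK

On the packing bench of a cleaning-supplies store, bring the tin with the green lid to the pick position: push it along the orange rail until it stands up against both the black centre divider and the rail, on the side of the divider where it is now. Keep it standing flat on the bench and close to the rail all the way, and leave the blue-lidded and yellow-lidded tins where they are.

Things in the scene. Friction and masses are not known exactly. Their poses are not given: they have to be found in the camera images.
- fence: Fixed T-shaped stop, 36 mm high, smooth: orange rail 580 mm long, and a black divider standing out 100 mm from its middle, square to it, on the robot's side. Origin at bench height where divider and rail face meet; x points away from the robot: rail fills x 0 to 12, y -290 to 290 mm; divider x -100 to 0, y -7 to 7 mm; z up. Turned up to 9 degrees. No floor plate: tins stand on the bench.
- tin_green: Upright round tin, green lid: 92 mm diameter, 62 mm high, straight side, 0.28 to 0.56 kg. Origin: centre of its underside, z up. To be pushed. Starts 4 to 12 mm off the rail, left or right of the divider, centre 150 to 210 mm from the divider's middle. In place it touches both: centre 46 mm from the rail's face, 53 mm from the divider's middle. Smooth metal: slides with 1 to 4 N.
- tin_blue: Upright round tin, blue lid: 92 mm diameter, 62 mm high, straight side, 0.28 to 0.56 kg. Origin: centre of its underside, z up. Stands at the rail on the other side of the divider. Not to be moved.
- tin_yellow: Upright round tin, yellow lid: 92 mm diameter, 62 mm high, straight side, 0.28 to 0.56 kg. Origin: centre of its underside, z up. Stands to one side of the bench, beyond one end of the rail. Not to be moved.
There are look-alikes about, which are no part of the job. What is shaped like the tin_green but purple is not meant.

How it is judged:
By the outcome, as a careful person would: the job done as asked, in the order asked, and still so for the second after the job is handed in, with the robot touching nothing.
It also fails if it takes over 32 s, if anything falls off the work surface, if the arm or the gripper's body presses on something with over 40 N, if the wrist force passes 120 N, or if a joint passes its speed limit or range.

## Working session

There is one attempt and no reset: what is moved stays moved. The work goes in short steps, Python scripts to look and compute and a tool call to move; the robot and the scene stay as the last step left them, time stands still between calls to the robot, and variables do not carry over. Pictures are saved under pics/ and viewed, and the job is handed in when it is done.

Besides the shell and the picture viewer there is one more tool, called after "Emit:" as name(argument=value, ...) on one line, values as JSON. apply_moves: Moves the arm, as the interface text tells. Shifts and turns lie within -1 to 1; 1 stands for 100 mm of shift or 0.5 rad of turn. Its arguments: {"type":"object","properties":{"increments":{"type":"array"}},"required":["increments"]}

```bash
mkdir -p pics; ls; python3 - <<'E'
from bench import arm
import cv2,numpy as np,pickle
s=arm.read_state();print({k:np.round(v,3).tolist() for k,v in s.items()})
for n in("top","scene"):
    p=arm.get_image(n);cv2.imwrite(f"pics/{n}0.png",p["img"][:,:,::-1]);
    print(n,p["fx"],p["fy"],p["cx"],p["cy"],np.round(p["pose"],3).tolist(),[k for k in p])
    out={}
    for l in("fence","tin_green","tin_blue","tin_yellow"):
        o=arm.outline_of(l,p);m=arm.mark_of(l,p)
        print(l,[(round(x["conf"],2),np.round(x["box"]).tolist()) for x in o],[(round(x["conf"],2),np.round(x["at"],1).tolist()) for x in m])
    pickle.dump(p,open(f"{n}0.pkl","wb"))
E
```

```text
pics
{'clock': 0.0, 'joints': [1.483, 0.386, 0.007, -0.001, -1.194, -0.259], 'joint_vel': [0.002, 0.001, 0.001, -0.001, 0.001, -0.001], 'joint_efforts': [0.0, -39.229, 18.84, 4.186, -0.005, 0.0], 'position': [212.258, 587.4, 302.843], 'ee_rot': [0.985, -0.173, -0.0, 0.001], 'contact_force': [-0.172, 0.025, 0.219], 'wrist_torque': [-0.003, 0.025, 0.018], 'gripper_width': 85.043}
top 486.18438939134836 486.18438939134836 315.3000300652871 237.2020826521323 [[0.021, 0.989, -0.147, 315.9], [-1.0, 0.02, -0.006, -12.299], [-0.003, 0.147, 0.989, 1300.312], [0.0, 0.0, 0.0, 1.0]] ['img', 'fx', 'fy', 'cx', 'cy', 'pose', 'shot']
fence [(0.78, [345.0, 213.0, 212.0, 61.0])] [(0.64, [343.0, 205.7])]
tin_green [(0.88, [390.0, 286.0, 38.0, 38.0]), (0.84, [338.0, 278.0, 36.0, 36.0]), (0.69, [406.0, 234.0, 39.0, 34.0]), (0.64, [447.0, 297.0, 40.0, 33.0])] [(0.93, [401.2, 237.8]), (0.87, [384.2, 283.5]), (0.65, [335.1, 276.1])]
tin_blue [(0.72, [283.0, 217.0, 37.0, 37.0])] [(0.69, [283.2, 217.0])]
tin_yellow [(0.71, [516.0, 257.0, 47.0, 39.0])] [(0.84, [508.8, 256.8])]
scene 479.14765158495834 479.14765158495834 316.8209651971733 240.42169749534213 [[-0.069, -0.754, 0.653, 1474.146], [0.997, -0.04, 0.06, 71.251], [-0.019, 0.655, 0.755, 1171.117], [0.0, 0.0, 0.0, 1.0]] ['img', 'fx', 'fy', 'cx', 'cy', 'pose', 'shot']
fence [(0.71, [296.0, 269.0, 189.0, 54.0]), (0.29, [244.0, 245.0, 33.0, 35.0])] [(0.81, [292.6, 271.9])]
tin_green [(0.82, [265.0, 216.0, 24.0, 34.0]), (0.81, [242.0, 244.0, 33.0, 34.0]), (0.74, [304.0, 220.0, 31.0, 28.0]), (0.71, [223.0, 208.0, 26.0, 35.0])] [(0.96, [226.8, 212.0]), (0.85, [246.2, 248.7]), (0.68, [302.2, 228.8]), (0.67, [268.1, 221.9])]
tin_blue [(0.88, [349.0, 257.0, 34.0, 34.0]), (0.56, [297.0, 268.0, 194.0, 54.0])] [(0.74, [345.4, 266.5])]
tin_yellow [(0.85, [157.0, 228.0, 35.0, 30.0])] [(0.77, [161.8, 233.5])]
```

View pics/top0.png

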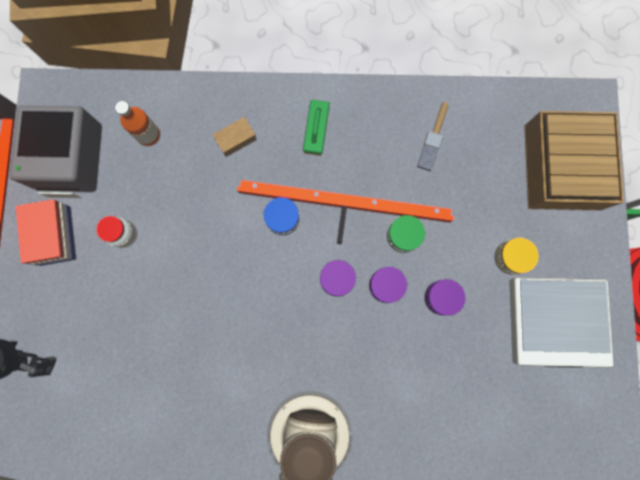

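```bash
python3 - <<'E'
import cv2
a=cv2.imread("pics/top0.png")[160:340,200:570]
cv2.imwrite("pics/top0c.png",cv2.resize(a,None,fx=2.15,fy=2.15,interpolation=cv2.INTER_CUBIC))
a=cv2.imread("pics/scene0.png")[170:320,120:420]
cv2.imwrite("pics/scene0c.png",cv2.resize(a,None,fx=2.6,fy=2.6,interpolation=cv2.INTER_CUBIC))
E
```

```text
(no output)
```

View pics/top0c.png

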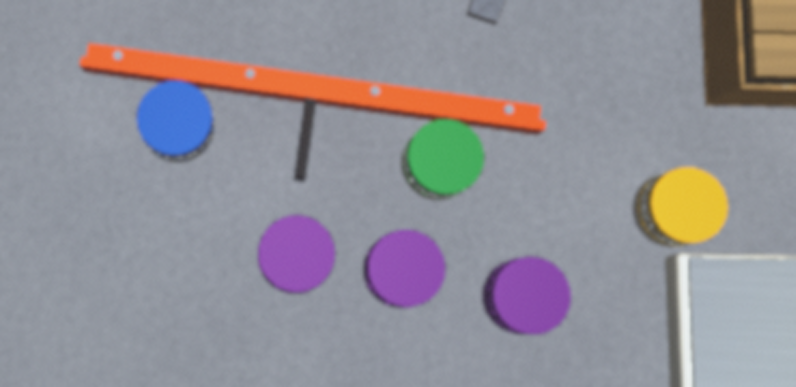

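View pics/scene0c.png

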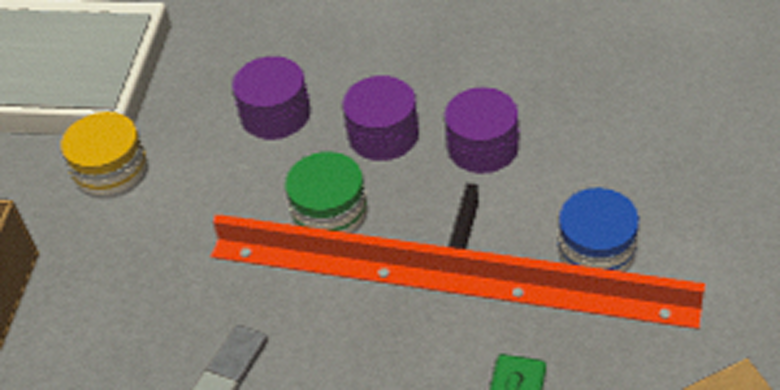

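Candidates in the top picture: green lid at (406,234), and purple tins at (338,278), (389,285) and (447,297). The green one, to the right of the divider and near the rail, fits the description; the crop confirms it. Blue is at (282,216) and yellow at (520,256). Next I'll measure the poses.

```bash
cat >h.py <<'E'
import numpy as np,cv2,pickle
def ray(p,uv,z):
    uv=np.atleast_2d(uv).astype(float)
    d=np.c_[(uv[:,0]-p["cx"])/p["fx"],-(uv[:,1]-p["cy"])/p["fy"],-np.ones(len(uv))]
    P=np.array(p["pose"]);d=d@P[:3,:3].T;o=P[:3,3]
    return (o+d*((z-o[2])/d[:,2])[:,None])[:,:2]
H={"green":(50,80),"blue":(100,120),"yellow":(20,30),"purple":(130,155),"orange":(3,14)}
def blobs(p,c):
    h=cv2.cvtColor(p["img"],cv2.COLOR_RGB2HSV)
    m=((h[...,0]>=H[c][0])&(h[...,0]<=H[c][1])&(h[...,1]>120)&(h[...,2]>60)).astype(np.uint8)
    n,l,s,ce=cv2.connectedComponentsWithStats(m)
    return [(l==i,s[i],ce[i]) for i in range(1,n) if s[i,4]>150]
E
python3 - <<'E'
from h import *
for n in("top","scene"):
    p=pickle.load(open(n+"0.pkl","rb"))
    for c in("green","blue","yellow","purple"):
        for m,s,ce in blobs(p,c):
            q,_=cv2.findContours(m.astype(np.uint8),0,1)
            w=ray(p,q[0][:,0],62);(x,y),r=cv2.minEnclosingCircle(w.astype(np.float32))
            print(n,c,np.round(ce,1),s[:5],"lid",np.round(ray(p,ce,62)[0],1),"circ",round(x,1),round(y,1),round(r,1))
p=pickle.load(open("top0.pkl","rb"))
B=[b for b in blobs(p,"orange") if b[1][2]>150][0]
m=B[0];cols=np.where(m.any(0))[0];print(cols.min(),cols.max())
low=np.array([(c,np.where(m[:,c])[0].max()+.5) for c in cols])
hi=np.array([(c,np.where(m[:,c])[0].min()-.5) for c in cols])
w=ray(p,low,0)
k=np.ones(len(w),bool)
for _ in range(8):
    a=np.polyfit(w[k,1],w[k,0],1);r=w[:,0]-np.polyval(a,w[:,1]);k=(r<np.median(r)+2)&(r>np.median(r)-3)
print("face x=%.4f*y+%.1f"%tuple(a),k.sum(),len(k),"resid",np.abs(r[k]).mean())
print("ends z0",w[[0,-1]].round(1), "hi z0",ray(p,hi,0)[[3,-4]].round(1))
# divider dark pixels
g=p["img"].max(2);sub=g[205:248,325:360];mm=sub<75
ys,xs=np.where(mm);print(len(xs))
uv=np.c_[xs+325,ys+205];
for z in(0,36):
    d=ray(p,uv,z);b=np.polyfit(d[:,0],d[:,1],1);print("div z",z,"slope",b[0],"range",d.min(0).round(1),d.max(0).round(1),"line",b.round(3), "at face y", )
    # intersect with face
    y=(b[0]*a[1]+b[1])/(1-b[0]*a[0]);print("O",np.polyval(a,y),y)
E
```

```text
top green [315.9 126.4] [304 101  25  52 929] lid [7.978e+02 2.000e-01] circ 798.8 -0.4 72.5
top green [406.6 232.6] [390 216  34  34 910] lid [ 516.  -239.4] circ 516.4 -239.6 44.4
top blue [280.7 214.6] [264 198  35  35 944] lid [556.8  86.5] circ 557.0 86.5 46.0
top yellow [519.5 255. ] [ 502  238   36   35 1016] lid [ 463.7 -527.4] circ 464.4 -527.4 46.6
top purple [337.4 277.7] [321 261  34  34 915] lid [396.3 -62.6] circ 396.5 -62.5 43.5
top purple [387.9 284.6] [371 268  35  34 957] lid [ 381.6 -191.1] circ 380.8 -190.9 45.5
top purple [445.8 297. ] [ 428  280   37   35 1000] lid [ 353.2 -337.2] circ 355.0 -336.9 46.4
scene green [114.7  51.5] [ 94   0  43 111 504] lid [ -617.8 -1056.3] circ -664.6 -1089.6 591.2
scene green [244.  240.2] [230 229  29  25 549] lid [ 525.8 -241. ] circ 527.1 -241.8 50.8
scene green [315.2 331.9] [301 306  29  52 950] lid [8.33e+02 8.00e-01] circ 828.7 2.3 76.9
scene green [ 30.1 426. ] [   0  385   69   75 3716] lid [1118.9 -642.2] circ 1105.9 -651.8 124.2
scene blue [73.9 75.2] [ 38   0  73 159 867] lid [ -401.1 -1166.4] circ -509.0 -1248.6 801
[... 275 characters left out ...]
.2
scene purple [222.8 201.1] [210 192  27  20 409] lid [ 359.  -340.7] circ 360.0 -341.1 47.2
scene purple [265.2 213.1] [252 199  28  32 585] lid [ 406.9 -192. ] circ 410.8 -184.2 70.9
scene purple [304.5 217.6] [292 204  27  32 609] lid [420.7 -63.1] circ 426.2 -61.8 69.0
237 453
face x=0.1216*y+605.0 193 217 resid 0.7573969881926991
ends z0 [[ 636.5  213.7]
 [ 567.4 -376.9]] hi z0 [[ 650.8  206.1]
 [ 595.  -369.3]]
98
div z 0 slope -0.1200653159972706 range [496.7 -83.2] [593.4 -65.3] line [-0.12 -8.12] at face y
O 595.2893563944265 -79.59381297108031
div z 36 slope -0.12006531599727031 range [491.7 -81.3] [585.7 -63.9] line [-0.12  -7.186] at face y
O 595.401345247334 -78.67288595264891
```

```bash
cat >>h.py <<'E'
def plan(pos,yaw,goal,gyaw,n=10):
    """print per-call tool-axis numbers (straight line, ordinary tool-down), 100mm/0.5rad units"""
    pos=np.array(pos,float);goal=np.array(goal,float)
    for i in range(n):
        rem=goal-pos; 
        if np.linalg.norm(rem)<1 and abs(gyaw-yaw)<.01: break
        X=np.array([np.cos(yaw),np.sin(yaw),0]);Y=np.array([np.sin(yaw),-np.cos(yaw),0]);Z=np.array([0,0,-1.])
        t=np.array([X@rem,Y@rem,Z@rem]);f=min(1,95/max(1e-6,np.abs(t).max()))
        k=max(1,int(np.ceil(1/f)));dy=(yaw-gyaw)/k; dy=np.clip(dy,-.45,.45)
        v=np.round(t*f/100,2);tz=round(dy/.5,2)
        rows=max(int(np.ceil(np.linalg.norm(v*100)/50)),int(np.ceil(abs(tz*.5)/.149)))
        print(i,"shift",v.tolist(),"turnz",tz,"rows",rows)
        pos=pos+100*(v[0]*X+v[1]*Y+v[2]*Z);yaw=yaw-tz*.5
        print("   ->",pos.round(0).tolist(),round(np.degrees(yaw),1))
E
python3 - <<'E'
from h import *
plan([212.4,587.8,303.9],np.radians(-19.9),[420,0,304],np.radians(-80))
print()
plan([420,0,304],np.radians(-80),[479,-312,260],np.radians(-117))
E
```

```text
0 shift [0.78, 0.95, -0.0] turnz 0.35 rows 3
   -> [253.0, 472.0, 304.0] -29.9
1 shift [0.95, 0.82, -0.0] turnz 0.44 rows 3
   -> [295.0, 353.0, 304.0] -42.5
2 shift [0.95, 0.5, -0.0] turnz 0.33 rows 3
   -> [331.0, 252.0, 304.0] -52.0
3 shift [0.95, 0.32, -0.0] turnz 0.33 rows 3
   -> [364.0, 158.0, 304.0] -61.4
4 shift [0.95, 0.15, -0.0] turnz 0.32 rows 2
   -> [397.0, 67.0, 304.0] -70.6
5 shift [0.71, 0.0, -0.0] turnz 0.33 rows 2
   -> [420.0, 0.0, 304.0] -80.1

0 shift [0.95, -0.01, 0.13] turnz 0.32 rows 2
   -> [437.0, -93.0, 291.0] -89.2
1 shift [0.95, -0.17, 0.13] turnz 0.32 rows 2
   -> [456.0, -188.0, 278.0] -98.3
2 shift [0.95, -0.33, 0.14] turnz 0.33 rows 3
   -> [475.0, -287.0, 264.0] -107.8
3 shift [0.23, -0.12, 0.04] turnz 0.32 rows 2
   -> [479.0, -312.0, 260.0] -117.0
```

Emit:
apply_moves(increments=[[[0.26,0.32,0,0,0,0.12,-1],[0.52,0.64,0,0,0,0.24,-1],[0.78,0.95,0,0,0,0.35,-1]]])

```text
clock: 1.2
position: [253.6, 470.6, 303.7]
ee_rot: [0.966, -0.259, 0.0, 0.0]
contact_force: [1.2, 0.3, 0.6]
gripper_width: 44.1
```

Emit:
apply_moves(increments=[[[0.32,0.27,0,0,0,0.15,-1],[0.64,0.55,0,0,0,0.3,-1],[0.95,0.82,0,0,0,0.44,-1]]])

```text
clock: 1.5
position: [295.2, 351.7, 304.1]
ee_rot: [0.932, -0.364, 0.0, -0.0]
contact_force: [0.6, -0.4, -0.3]
gripper_width: 0.1
```

Emit:
apply_moves(increments=[[[0.32,0.17,0,0,0,0.11,-1],[0.64,0.34,0,0,0,0.22,-1],[0.95,0.5,0,0,0,0.33,-1]]])

```text
clock: 1.8
position: [331.4, 250.9, 304.3]
ee_rot: [0.899, -0.439, 0.0, -0.0]
contact_force: [0.7, 0.7, 0.1]
gripper_width: -0.1
```

Emit:
apply_moves(increments=[[[0.32,0.11,0,0,0,0.11,-1],[0.64,0.22,0,0,0,0.22,-1],[0.95,0.32,0,0,0,0.33,-1]]])

```text
clock: 2.1
position: [364.7, 156.5, 304.3]
ee_rot: [0.859, -0.511, 0.0, -0.0]
contact_force: [1.2, -0.8, -0.1]
gripper_width: -0.2
```

Emit:
apply_moves(increments=[[[0.48,0.08,0,0,0,0.16,-1],[0.95,0.15,0,0,0,0.32,-1]]])

```text
clock: 2.3
position: [397.0, 65.8, 304.5]
ee_rot: [0.816, -0.578, 0.0, -0.001]
contact_force: [2.1, 1.3, -0.1]
gripper_width: 0.3
```

Emit:
apply_moves(increments=[[[0.36,0,0,0,0,0.16,-1],[0.71,0,0,0,0,0.33,-1]]])

```text
clock: 2.5
position: [420.7, -1.5, 304.3]
ee_rot: [0.765, -0.645, 0.0, -0.001]
contact_force: [0.9, 0.7, 0.3]
gripper_width: 0.0
```

Emit:
apply_moves(increments=[[[0.48,0,0.06,0,0,0.16,-1],[0.95,-0.01,0.13,0,0,0.32,-1]]])

```text
clock: 2.7
position: [438.2, -94.8, 291.5]
ee_rot: [0.711, -0.703, 0.001, -0.001]
contact_force: [1.0, 0.2, -0.2]
gripper_width: -0.2
```

Emit:
apply_moves(increments=[[[0.48,-0.08,0.06,0,0,0.16,-1],[0.95,-0.17,0.13,0,0,0.32,-1]]])

```text
clock: 2.9
position: [456.3, -189.9, 278.1]
ee_rot: [-0.652, 0.758, -0.001, 0.0]
contact_force: [0.6, 0.3, 1.0]
gripper_width: -0.0
```

Emit:
apply_moves(increments=[[[0.32,-0.11,0.05,0,0,0.11,-1],[0.64,-0.22,0.1,0,0,0.22,-1],[0.95,-0.33,0.14,0,0,0.33,-1]]])

```text
clock: 3.2
position: [475.0, -288.3, 263.6]
ee_rot: [-0.588, 0.809, 0.0, -0.0]
contact_force: [0.9, 1.4, -0.1]
gripper_width: -0.2
```

Emit:
apply_moves(increments=[[[0.12,-0.06,0.02,0,0,0.16,-1],[0.23,-0.12,0.04,0,0,0.32,-1],[0.23,-0.12,0.04,0,0,0.32,-1]]])

```text
clock: 3.5
position: [479.4, -313.4, 259.3]
ee_rot: [-0.522, 0.853, 0.0, -0.0]
contact_force: [-0.7, 0.3, 0.7]
gripper_width: -0.2
```

```bash
python3 - <<'E'
from bench import arm
from h import *
p=arm.get_image("wrist");cv2.imwrite("pics/w1.png",p["img"][:,:,::-1]);pickle.dump(p,open("w1.pkl","wb"))
print(p["fx"],p["fy"],p["cx"],p["cy"],np.round(p["pose"],3).tolist())
E
```

```text
371.64829954431775 371.64829954431775 313.3819678655993 233.13946524407496 [[-0.89, -0.439, -0.12, 449.968], [0.455, -0.858, -0.236, -373.456], [0.0, -0.265, 0.964, 330.848], [0.0, 0.0, 0.0, 1.0]]
```

View pics/w1.png

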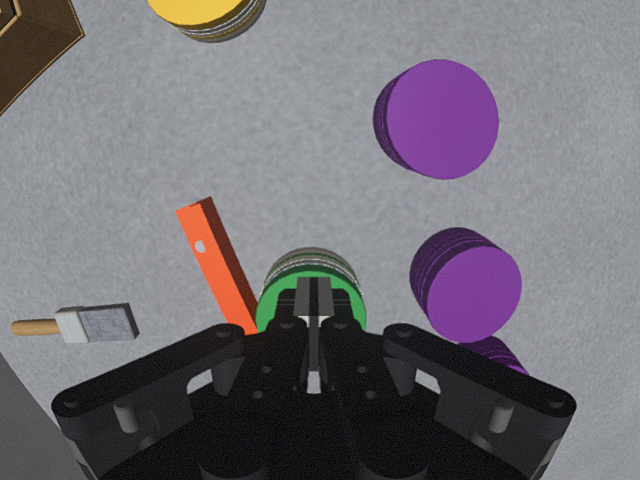

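The wrist picture shows the green tin (rim from about (258,310) to (366,310), base edge near (312,248)) right in front of the shut fingers, the rail end at (195,205), and purple tins at (440,120) and (467,285). I'll fit the tin and rail here.

```bash
cat >>h.py <<'E'
def wray(p,uv,z):
    uv=np.atleast_2d(uv).astype(float);a=(uv-[p["cx"],p["cy"]])/p["fx"];r=np.linalg.norm(a,axis=1)+1e-12
    d=np.c_[a[:,0]/r*np.sin(r),-a[:,1]/r*np.sin(r),-np.cos(r)]
    P=np.array(p["pose"]);d=d@P[:3,:3].T;o=P[:3,3]
    return (o+d*((z-o[2])/d[:,2])[:,None])[:,:2]
E
python3 - <<'E'
from h import *
from scipy.optimize import least_squares
p=pickle.load(open("w1.pkl","rb"))
for c,z in(("green",62),("purple",62),("orange",36)):
    for m,s,ce in blobs(p,c):
        if s[4]<400: continue
        q,_=cv2.findContours(m.astype(np.uint8),0,1);q=max(q,key=len)[:,0]
        if c=="green": q=q[(q[:,1]<330)&~((q[:,0]>272)&(q[:,0]<355)&(q[:,1]>278))]
        if c!="orange":
            w=wray(p,q,z);f=least_squares(lambda v:np.hypot(*(w-v[:2]).T)-46,w.mean(0),loss="soft_l1")
            f2=least_squares(lambda v:np.hypot(*(w-v[:2]).T)-v[2],[*w.mean(0),46],loss="soft_l1")
            print(c,s,f.x.round(1),np.abs(f.fun).mean().round(2),f2.x.round(1))
        else: print(c,s)
a=cv2.resize(p["img"][190:345,160:290,::-1],None,fx=4,fy=3.8,interpolation=cv2.INTER_NEAREST);cv2.imwrite("pics/w1c.png",a)
h=cv2.cvtColor(p["img"],cv2.COLOR_RGB2HSV)
for r in(240,270,300,320):
    print(r,[(c,*map(int,p["img"][r,c])) for c in range(190,272,2) if h[r,c,1]>110])
E
```

```text
green [ 256  266  110   67 1839] [ 520.3 -240.6] 2.03 [ 519.5 -242.4   44.4]
purple [  375    60   124   119 11062] [ 360.  -342.9] 1.86 [ 359.8 -342.8   47.2]
purple [ 410  229  111  133 8500] [ 389.4 -198.4] 11.29 [ 392.5 -197.2   54.5]
orange [ 176  197   82  139 4750]
240 [(190, 238, 106, 64), (192, 235, 104, 63), (194, 235, 106, 64), (196, 238, 108, 68), (202, 239, 107, 68), (204, 236, 103, 64), (206, 237, 111, 68), (208, 237, 110, 68), (210, 237, 109, 68), (212, 238, 112, 71), (214, 243, 113, 67), (216, 110, 46, 36), (218, 95, 48, 37), (220, 93, 42, 30), (222, 99, 48, 40), (224, 95, 44, 34), (226, 93, 42, 30), (228, 91, 42, 31)]
270 [(202, 225, 114, 85), (204, 237, 102, 61), (206, 237, 105, 63), (208, 238, 107, 68), (210, 237, 107, 66), (212, 238, 107, 66), (214, 237, 107, 65), (216, 237, 110, 67), (218, 238, 111, 68), (220, 235, 106, 61), (222, 238, 106, 63), (224, 236, 105, 65), (226, 237, 105, 60), (228, 228, 97, 58), (230, 91, 40, 25), (232, 95, 44, 32), (234, 90, 36, 26), (236, 98, 47, 34), (238, 95, 41, 27), (240, 91, 40, 24)]
300 [(216, 213, 131, 114), (218, 237, 100, 59
[... 232 characters left out ...]
 (242, 244, 102, 56), (244, 89, 43, 26), (246, 93, 38, 24), (248, 94, 43, 29), (250, 93, 40, 26), (252, 89, 36, 24), (254, 88, 37, 18), (260, 53, 126, 66), (262, 76, 164, 91), (264, 74, 159, 89), (266, 73, 160, 91), (268, 78, 166, 96), (270, 74, 161, 91)]
320 [(228, 240, 98, 56), (230, 239, 101, 60), (232, 236, 96, 56), (234, 235, 101, 59), (236, 235, 97, 55), (238, 235, 98, 55), (240, 235, 96, 56), (242, 234, 97, 56), (244, 235, 98, 55), (246, 235, 96, 55), (248, 233, 94, 49), (250, 238, 96, 53), (252, 192, 73, 39), (254, 87, 40, 22), (256, 70, 161, 92), (258, 77, 165, 94), (260, 67, 159, 85), (262, 72, 160, 88), (264, 72, 160, 88), (266, 70, 158, 84), (268, 73, 161, 89), (270, 38, 69, 40)]
```

View pics/w1c.png

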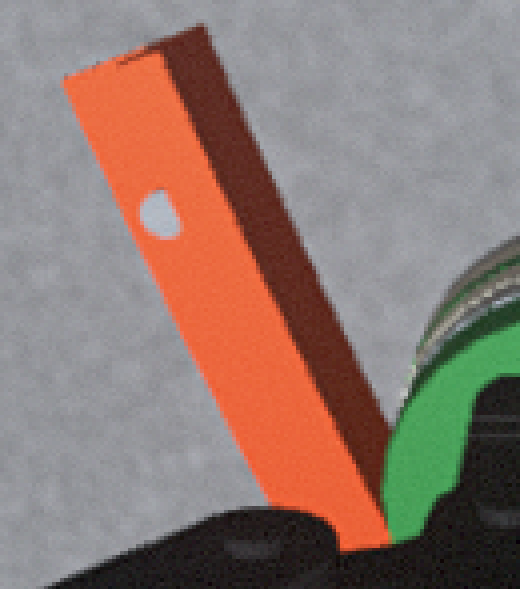

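```bash
python3 - <<'E'
from h import *
p=pickle.load(open("w1.pkl","rb"));im=p["img"].astype(int);h=cv2.cvtColor(p["img"],cv2.COLOR_RGB2HSV)
b=[];t=[];f=[]
for r in range(212,312):
    sat=h[r,:,1]>110; hue=(h[r,:,0]<=14)
    c=[i for i in range(170,262) if sat[i] and hue[i]]
    br=[i for i in c if im[r,i,0]>165]; dk=[i for i in c if im[r,i,0]<=165 and i>max(br)-1]
    if r<296:b.append((max(dk)+.5,r))
    t.append((max(br)+.5,r)); f.append((min(br)-.5,r))
for n,q,z in(("bottom",b,0),("top",t,36),("far",f,36)):
    w=wray(p,q,z);a=np.polyfit(w[:,1],w[:,0],1);print(n,a.round(4),"at y=-240",np.polyval(a,-240).round(1),"-79",np.polyval(a,-79).round(1),np.degrees(np.arctan(a[0])).round(2),np.abs(w[:,0]-np.polyval(a,w[:,1])).mean().round(2))
print("end corners",wray(p,[[177,211],[201.5,203.5]],36).round(1),wray(p,[[212,197.5]],0).round(1))
# top view refit, all dark+bright orange to bench
p=pickle.load(open("top0.pkl","rb"))
print([(i,p["img"][i,300].tolist()) for i in range(186,206)])
print([(i,p["img"][i,370].tolist()) for i in range(194,214)])
E
```

```text
bottom [1.210000e-01 6.047519e+02] at y=-240 575.7 -79 595.2 6.9 0.27
top [1.214000e-01 6.040086e+02] at y=-240 574.9 -79 594.4 6.92 0.22
far [1.200000e-01 6.273869e+02] at y=-240 598.6 -79 617.9 6.84 0.24
end corners [[ 580.9 -371.2]
 [ 558.  -366.3]] [[ 559.2 -365.5]]
[(186, [150, 147, 155]), (187, [176, 143, 142]), (188, [214, 131, 110]), (189, [232, 117, 73]), (190, [236, 112, 59]), (191, [236, 112, 56]), (192, [236, 113, 59]), (193, [236, 112, 58]), (194, [236, 113, 59]), (195, [236, 113, 58]), (196, [237, 114, 60]), (197, [235, 112, 60]), (198, [222, 99, 54]), (199, [174, 79, 49]), (200, [125, 65, 57]), (201, [113, 87, 87]), (202, [130, 122, 128]), (203, [142, 143, 152]), (204, [145, 149, 159]), (205, [146, 150, 160])]
[(194, [148, 151, 161]), (195, [147, 150, 159]), (196, [156, 147, 153]), (197, [187, 137, 132]), (198, [224, 123, 93]), (199, [234, 114, 63]), (200, [236, 113, 57]), (201, [236, 114, 61]), (202, [235, 113, 61]), (203, [235, 111, 58]), (204, [237, 113, 59]), (205, [236, 112, 56]), (206, [237, 112, 57]), (207, [233, 108, 52]), (208, [215, 97, 51]), (209, [158, 71, 46]), (210, [114, 65, 58]), (211, [117, 95, 97]), (212, [135, 129, 135]), (213, [144, 146, 155])]
```

Emit:
apply_moves(increments=[[[0,-0.02,0.3,0,0,0,-1],[0,-0.02,0.6,0,0,0,-1],[0,-0.02,0.9,0,0,0,-1]]])

```text
clock: 3.85
position: [481.4, -312.2, 169.8]
ee_rot: [-0.524, 0.852, -0.001, 0.001]
contact_force: [0.5, 0.6, 0.1]
gripper_width: -0.2
```

Emit:
apply_moves(increments=[[[0,0,0.3,0,-0.1,0,-1],[0,0,0.6,0,-0.1,0,-1],[0,0,0.8,0,-0.1,0,-1],[0,0,0.8,0,-0.1,0,-1]]])

```text
clock: 4.25
position: [479.6, -311.6, 87.4]
ee_rot: [-0.523, 0.852, 0.016, 0.019]
contact_force: [-0.0, 1.0, 1.1]
gripper_width: -0.3
```

```bash
python3 - <<'E'
from bench import arm
from h import *
s=arm.read_state();print(s["clock"],s["position"],s["ee_rot"],s["contact_force"])
p=arm.get_image("wrist");cv2.imwrite("pics/w2.png",p["img"][:,:,::-1])
E
```

```text
4.25 [ 479.64836368 -311.64323011   87.43922007] [-0.52308412  0.85191458  0.01563662  0.01949457] [-0.01211516  1.02124616  1.07789276]
```

View pics/w2.png

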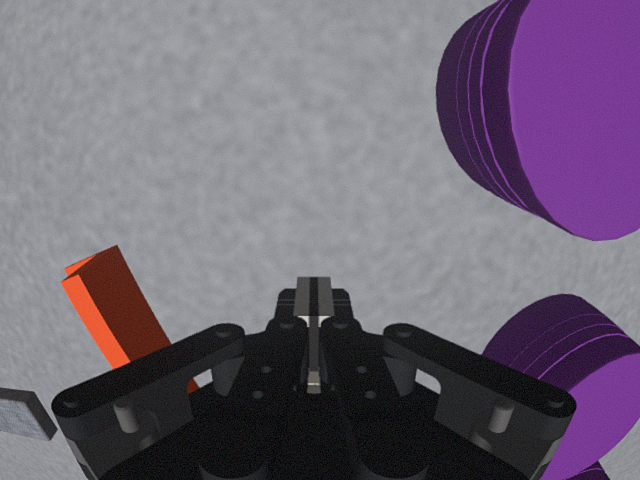

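Emit:
apply_moves(increments=[[[-0.06,-0.03,0,0,0,0,-1],[-0.12,-0.03,0,0,0,0,-1],[-0.15,-0.03,0.01,0,0,0,-1],[-0.18,-0.03,0.01,0,0,0,-1],[-0.2,-0.03,0.01,0,0,0,-1]]])

```text
clock: 4.8
position: [493.2, -296.2, 90.4]
ee_rot: [-0.523, 0.852, 0.013, 0.022]
contact_force: [-1.3, -1.8, 0.1]
gripper_width: 0.0
```

Emit:
apply_moves(increments=[[[-0.03,0,0,0,0,0,-1],[-0.06,0,0,0,0,0,-1],[-0.09,0,0,0,0,0,-1],[-0.12,0,0.01,0,0,0,-1]]])

```text
clock: 5.2
position: [498.5, -285.8, 89.6]
ee_rot: [-0.522, 0.852, 0.013, 0.021]
contact_force: [-1.1, -1.4, -0.2]
gripper_width: -0.1
```

```bash
cat > look.py <<'E'
import sys
from bench import arm
from h import *
n=sys.argv[1]
s=arm.read_state();print(round(s["clock"],2),s["position"].round(1) if hasattr(s["position"],"round") else s["position"],np.round(s["contact_force"],1))
O=np.array([595,-78.5]);u=np.array([.1201,.9928]);nn=np.array([.9928,-.1201])
for c in("top",):
    p=arm.get_image(c);cv2.imwrite(f"pics/{c}{n}.png",cv2.resize(p["img"][150:330,220:540,::-1],None,fx=2.4,fy=2.4,interpolation=cv2.INTER_CUBIC));pickle.dump(p,open(f"{c}{n}.pkl","wb"))
    for col in("green","blue","yellow"):
        for m,st,ce in blobs(p,col):
            if st[2]>40 or st[3]>40: continue
            q,_=cv2.findContours(m.astype(np.uint8),0,1);q=q[0][:,0];
            if col=="green":
                hull=cv2.convexHull(q)[:,0]
            w=ray(p,q,62)
            from scipy.optimize import least_squares
            f=least_squares(lambda v:np.hypot(*(w-v).T)-45,w.mean(0),loss="soft_l1")
            x=f.x;print(c,col,x.round(1),"along",((x-O)@u).round(1),"off",((x-O)@nn).round(1),st[4])
E
python3 look.py 1
```

```text
5.2 [ 498.5 -285.8   89.6] [-1.1 -1.4 -0.2]
top green [ 476. -273.] along -207.4 off -94.8 241
top blue [557.   86.5] along 159.2 off -57.6 943
top yellow [ 463.9 -527.4] along -461.4 off -76.2 1017
```

View pics/top1.png

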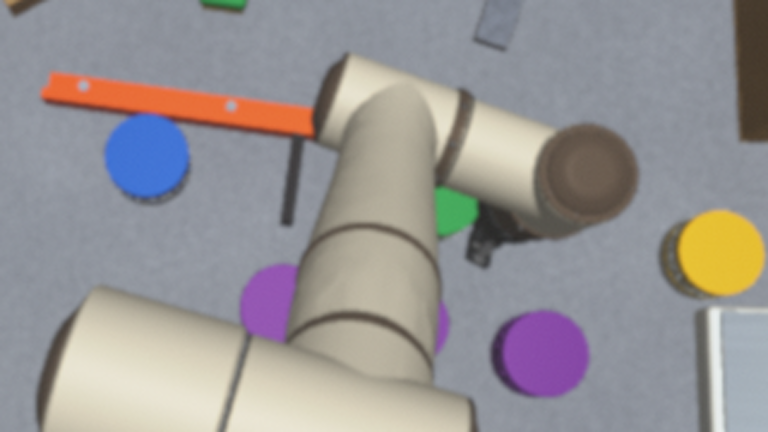

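The top camera is blocked by the arm, with only a green sliver near (450,205) in the crop. The reaction of about 2 N shows contact was made as predicted, so I'll carry on and check with the scene camera.

Emit:
apply_moves(increments=[[[-0.03,0,0,0,0,0,-1],[-0.06,0,0,0,0,0,-1],[-0.09,0,0,0,0,0,-1],[-0.12,0,0.01,0,0,0,-1]]])

```text
clock: 5.65
position: [503.9, -275.0, 89.2]
ee_rot: [-0.522, 0.852, 0.013, 0.021]
contact_force: [-2.0, -1.3, 1.3]
gripper_width: -0.3
```

```bash
cat > look2.py <<'E'
import sys
from bench import arm
from h import *
from scipy.optimize import least_squares
n=sys.argv[1]
O=np.array([595,-78.5]);u=np.array([.1201,.9928]);nn=np.array([.9928,-.1201])
def fit(p,col):
    for m,st,ce in blobs(p,col):
        if st[2]>40 or st[3]>40 or st[4]<300: continue
        q,_=cv2.findContours(m.astype(np.uint8),0,1);w=ray(p,q[0][:,0],62)
        f=least_squares(lambda v:np.hypot(*(w-v).T)-46,w.mean(0),loss="soft_l1");return f.x,st[4]
    return None
p0=pickle.load(open("scene0.pkl","rb"));B,_=fit(p0,"green");bias=B-[519,-240.5];print("bias",bias.round(1))
s=arm.read_state();T=np.array(s["position"]);print(round(s["clock"],2),T.round(1),np.round(s["contact_force"],1))
d=np.array([.454,.891]);g=T[:2]+61*d-O;print("expected along",(g@u).round(1),"off",(g@nn).round(1))
p=arm.get_image("scene");cv2.imwrite(f"pics/scene{n}.png",cv2.resize(p["img"][170:320,120:420,::-1],None,fx=2.6,fy=2.6,interpolation=cv2.INTER_CUBIC))
for c in("green","blue","yellow"):
    r=fit(p,c);r0=fit(p0,c)
    if r: print(c,"moved",(r[0]-r0[0]).round(1),"along",((r[0]-bias-O)@u).round(1),"off",((r[0]-bias-O)@nn).round(1),r[1],r0[1])
E
python3 look2.py 2
```

```text
bias [ 5.9 -0.9]
5.65 [ 503.9 -275.    89.2] [-2.  -1.3  1.3]
expected along -148.7 off -45.9
green moved [10.5 21.3] along -147.6 off -48.2 575 549
blue moved [ 0.  -0.2] along 159.7 off -54.3 630 630
yellow moved [0.4 0.2] along -460.3 off -72.9 562 564
```

View pics/scene2.png

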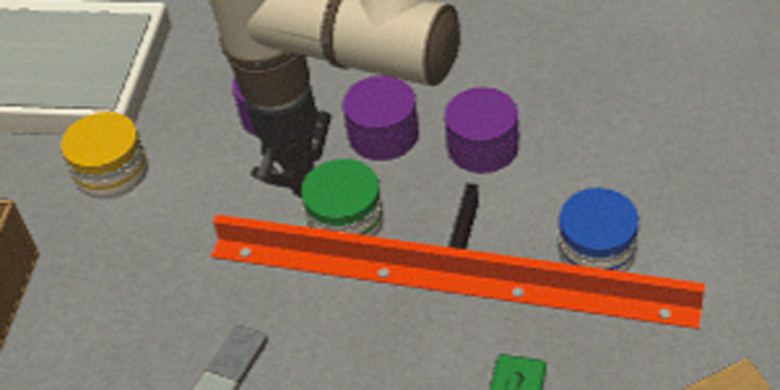

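Emit:
apply_moves(increments=[[[-0.05,0.01,0,0,0,0,-1],[-0.1,0.03,0,0,0,0,-1],[-0.15,0.04,0.01,0,0,0,-1],[-0.2,0.06,0.01,0,0,0,-1],[-0.25,0.08,0.01,0,0,0,-1],[-0.3,0.1,0.01,0,0,0,-1],[-0.35,0.12,0.02,0,0,0,-1],[-0.4,0.13,0.02,0,0,0,-1]]])

```text
clock: 6.5
position: [510.3, -233.0, 89.0]
ee_rot: [-0.522, 0.852, 0.013, 0.021]
contact_force: [-1.6, -1.7, 0.0]
gripper_width: 0.0
```

```bash
python3 look2.py 3
```

```text
bias [ 5.9 -0.9]
6.5 [ 510.3 -233.    89. ] [-1.6 -1.7  0. ]
expected along -106.3 off -44.6
green moved [15.7 64. ] along -104.6 off -48.1 579 549
blue moved [ 0.1 -0.1] along 159.8 off -54.2 632 630
yellow moved [0.3 0.4] along -460.1 off -73.0 564 564
```

View pics/scene3.png

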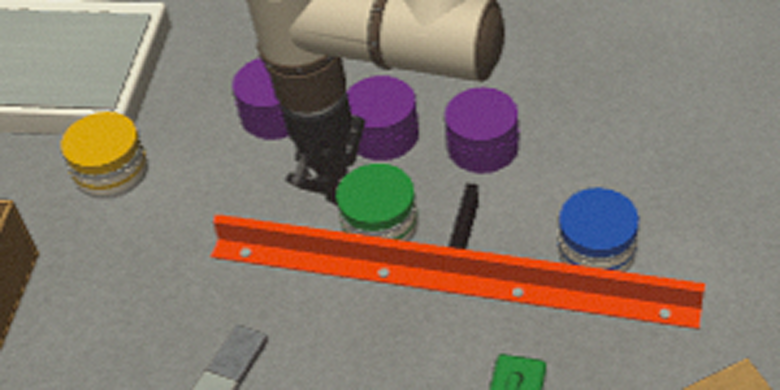

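Emit:
apply_moves(increments=[[[-0.05,0.02,0,0,0,0,-1],[-0.1,0.03,0,0,0,0,-1],[-0.15,0.05,0.01,0,0,0,-1],[-0.2,0.07,0.01,0,0,0,-1],[-0.25,0.09,0.01,0,0,0,-1],[-0.3,0.11,0.01,0,0,0,-1],[-0.34,0.12,0.02,0,0,0,-1],[-0.38,0.14,0.02,0,0,0,-1]]])

```text
clock: 7.35
position: [515.5, -192.9, 89.0]
ee_rot: [-0.522, 0.852, 0.013, 0.021]
contact_force: [-0.2, -1.6, -0.5]
gripper_width: 0.0
```

```bash
python3 look2.py 4
```

```text
bias [ 5.9 -0.9]
7.35 [ 515.5 -192.9   89. ] [-0.2 -1.6 -0.5]
expected along -65.8 off -44.3
green moved [ 20.3 104.2] along -64.1 off -48.3 581 549
blue moved [ 0.1 -0.2] along 159.7 off -54.2 631 630
yellow moved [0.1 0.2] along -460.3 off -73.1 564 564
```

View pics/scene4.png

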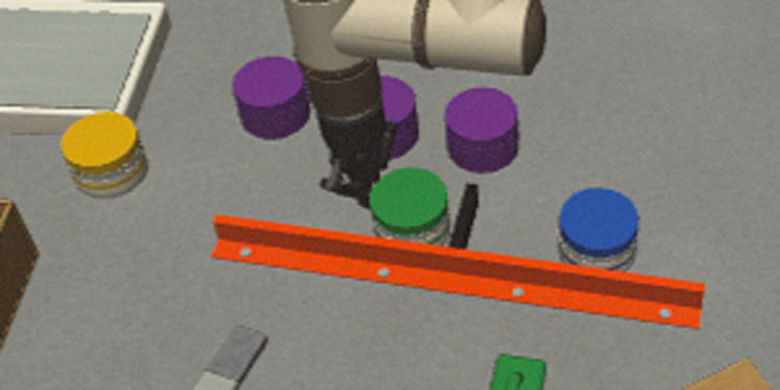

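Emit:
apply_moves(increments=[[[-0.03,0.01,0,0,0,0,-1],[-0.06,0.02,0,0,0,0,-1],[-0.08,0.03,0,0,0,0,-1],[-0.08,0.03,0,0,0,0,-1]]])

```text
clock: 7.8
position: [516.5, -184.5, 89.5]
ee_rot: [-0.523, 0.852, 0.013, 0.022]
contact_force: [-0.3, -0.6, -0.4]
gripper_width: -0.0
```

Emit:
apply_moves(increments=[[[-0.01,0,0,0,0,0,-1],[-0.02,0.01,0,0,0,0,-1],[-0.02,0.01,0,0,0,0,-1]]])

```text
clock: 8.1
position: [516.3, -182.5, 89.6]
ee_rot: [-0.522, 0.852, 0.013, 0.021]
contact_force: [0.2, 0.1, -0.4]
gripper_width: -0.5
```

```bash
python3 look2.py 5
```

```text
bias [ 5.9 -0.9]
8.1 [ 516.3 -182.5   89.6] [ 0.2  0.1 -0.4]
expected along -55.4 off -44.6
green moved [ 21.8 114. ] along -54.2 off -48.0 587 549
blue moved [ 0.3 -0.2] along 159.6 off -54.0 634 630
yellow moved [-0.  -0.1] along -460.6 off -73.2 560 564
```

Moving in 1 mm steps until the force rises.

Emit:
apply_moves(increments=[[[-0.01,0,0,0,0,0,-1],[-0.01,0,0,0,0,0,-1]]])

```text
clock: 8.35
position: [516.5, -182.2, 89.6]
ee_rot: [-0.522, 0.852, 0.013, 0.021]
contact_force: [-1.4, -4.7, 0.7]
gripper_width: -0.1
```

Emit:
apply_moves(increments=[[[-0.01,0,0,0,0,0,-1],[-0.01,0,0,0,0,0,-1]]])

```text
clock: 8.55
position: [516.6, -181.9, 89.8]
ee_rot: [-0.522, 0.852, 0.013, 0.02]
contact_force: [-2.2, -8.3, 1.8]
gripper_width: 0.0
```

Emit:
apply_moves(increments=[[[-0.01,0,0,0,0,0,-1],[-0.01,0,0,0,0,0,-1]]])

```text
clock: 8.75
position: [516.6, -181.7, 89.9]
ee_rot: [-0.522, 0.852, 0.013, 0.02]
contact_force: [-3.9, -11.3, 1.9]
gripper_width: 0.1
```

Emit:
apply_moves(increments=[[[0.01,0,0,0,0,0,-1],[0.03,0,0,0,0,0,-1],[0.1,0,0,0,0,0,-1],[0.3,0,-0.02,0,0,0,-1],[0.3,0,-0.4,0,0,0,-1],[0.3,0,-0.8,0,0,0,-1],[0.3,0,-1,0,0,0,-1]]])

```text
clock: 9.45
position: [503.1, -211.5, 191.5]
ee_rot: [-0.523, 0.852, 0.011, 0.023]
contact_force: [0.5, -0.2, 0.1]
gripper_width: -0.2
```

Emit:
apply_moves(increments=[[[0.4,0,-0.2,0,0,0,-1],[0.8,0,-0.4,0,0,0,-1],[1,0,-0.5,0,0,0,-1]]])

```text
clock: 9.75
position: [454.9, -304.1, 235.0]
ee_rot: [-0.522, 0.853, 0.012, 0.022]
contact_force: [1.1, 0.7, 0.1]
gripper_width: 0.2
```

Emit:
apply_moves(increments=[[[0.5,0,0,0,0,0,-1],[1,0,0,0,0,0,-1],[1,0,0,0,0,0,-1]]])

```text
clock: 10.05
position: [407.5, -395.1, 227.6]
ee_rot: [-0.52, 0.854, 0.013, 0.021]
contact_force: [0.6, 0.6, -0.1]
gripper_width: -0.1
```

```bash
python3 look.py 6;python3 look2.py 6; python3 - <<'E'
from bench import arm
from h import *
p=arm.get_image("wrist");cv2.imwrite("pics/w6.png",p["img"][:,:,::-1]);pickle.dump(p,open("w6.pkl","wb"))
E
```

```text
10.05 [ 407.5 -395.1  227.6] [ 0.6  0.6 -0.1]
top green [ 537.5 -125.5] along -53.6 off -51.4 889
top blue [557.   86.5] along 159.3 off -57.5 943
bias [ 5.9 -0.9]
10.1 [ 408.5 -393.3  227.5] [ 0.2 -0.  -0.8]
expected along -277.7 off -126.4
green moved [ 21.5 115. ] along -53.2 off -48.5 571 549
blue moved [ 0.1 -0.1] along 159.8 off -54.2 633 630
yellow moved [ 0.3 -0. ] along -460.5 off -72.9 563 564
```

View pics/top6.png

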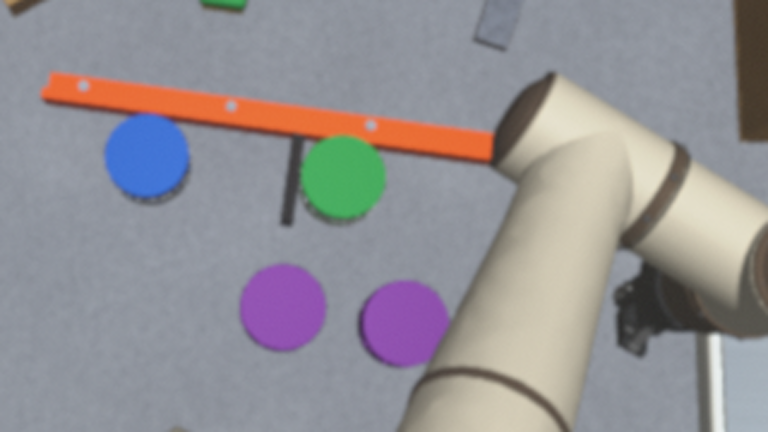

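View pics/w6.png

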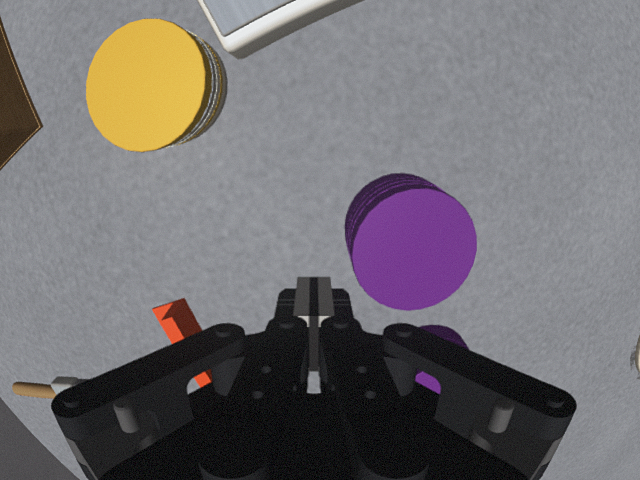

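View pics/scene6.png

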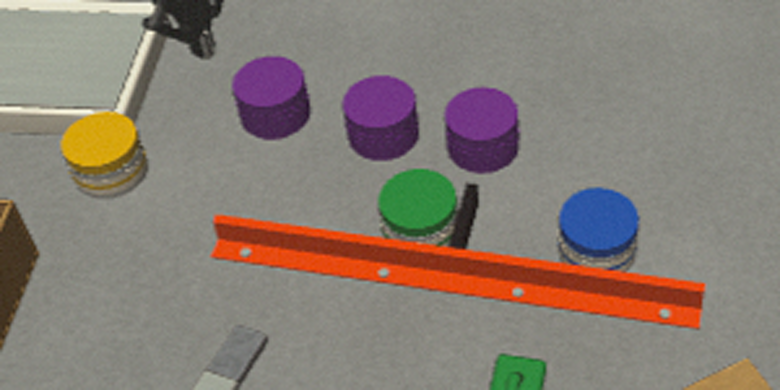

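Green now sits in the corner between divider and rail (scene crop (418,205); top crop (343,177)). Both cameras show it moved about 115 mm along and 8 mm toward the rail. The absolute gap to the rail is within camera error, so I'll look from close above with the wrist camera.

Emit:
apply_moves(increments=[[[-0.5,0,0,0,0,0,-1],[-1,0,0,0,0,0,-1]]])

```text
clock: 10.4
position: [455.9, -300.9, 233.0]
ee_rot: [-0.522, 0.853, 0.013, 0.022]
contact_force: [1.0, -0.2, 0.5]
gripper_width: 0.3
```

Emit:
apply_moves(increments=[[[-0.5,0,0,0,0,0,-1],[-1,0,0,0,0,0,-1]]])

```text
clock: 10.6
position: [501.6, -210.0, 238.5]
ee_rot: [-0.523, 0.852, 0.013, 0.022]
contact_force: [1.4, -0.3, -0.3]
gripper_width: -0.1
```

Emit:
apply_moves(increments=[[[-0.5,0,0,0,0,0,-1],[-1,0,0,0,0,0,-1]]])

```text
clock: 10.8
position: [546.8, -120.5, 243.6]
ee_rot: [-0.524, 0.851, 0.013, 0.022]
contact_force: [-0.5, -1.1, -0.0]
gripper_width: -0.0
```

Emit:
apply_moves(increments=[[[-0.5,0,0,0,0,0,-1],[-1,0,0,0,0,0,-1],[-1,0,0,0,0,0,-1]]])

```text
clock: 11.1
position: [593.7, -28.6, 248.4]
ee_rot: [-0.526, 0.85, 0.013, 0.023]
contact_force: [-0.1, -1.0, -0.1]
gripper_width: 0.5
```

```bash
python3 - <<'E'
from bench import arm
from h import *
p=arm.get_image("wrist");cv2.imwrite("pics/w7.png",p["img"][:,:,::-1]);pickle.dump(p,open("w7.pkl","wb"))
E
```

```text
(no output)
```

View pics/w7.png

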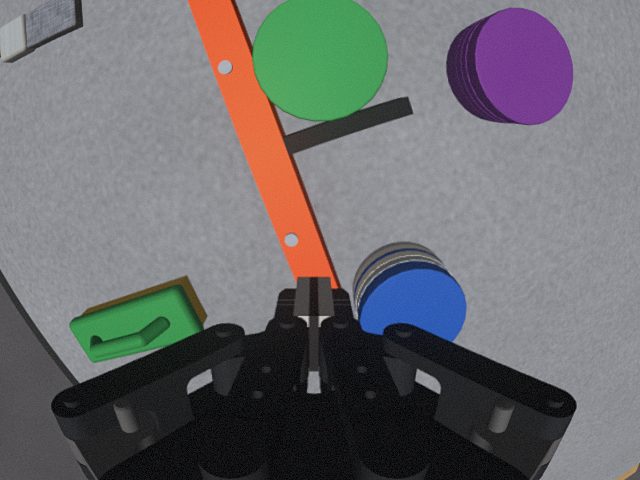

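The green lid (320,55) appears tight against the rail edge and the divider's root at (288,143). Measuring it.

```bash
python3 - <<'E'
from h import *
from scipy.optimize import least_squares
p=pickle.load(open("w7.pkl","rb"));im=p["img"].astype(int)
G=[b for b in blobs(p,"green") if b[2][1]<150 and b[1][4]>3000][0]
q,_=cv2.findContours(G[0].astype(np.uint8),0,1);q=max(q,key=len)[:,0];q=q[q[:,1]>3]
w=wray(p,q,62);f=least_squares(lambda v:np.hypot(*(w-v[:2]).T)-v[2],[*w.mean(0),46],loss="soft_l1");print("lid",f.x.round(2),np.abs(f.fun).mean().round(2))
C=f.x[:2]
h=cv2.cvtColor(p["img"],cv2.COLOR_RGB2HSV)
br=(h[...,0]<=14)&(h[...,1]>110)&(im[...,0]>165)
pts=[]
for r in list(range(5,20))+list(range(165,270)):
    c=np.where(br[r,180:345])[0]
    if len(c):pts.append((c.max()+180.5,r))
w=wray(p,pts,36)
a=np.polyfit(w[:,1],w[:,0],1);r=w[:,0]-np.polyval(a,w[:,1]);k=np.abs(r)<1.5;a=np.polyfit(w[k,1],w[k,0],1)
print("rail top edge",a.round(4),k.sum(),len(k),np.degrees(np.arctan(a[0])).round(2))
n=np.array([1,-a[0]])/np.hypot(1,a[0]);u=np.array([a[0],1])/np.hypot(1,a[0])
print("dist centre-rail",((np.array([a[1],0])-C)@n).round(2))
dk=(im.max(2)<70);dk[:, :285]=0;dk[:,412:]=0;dk[:95]=0;dk[155:]=0
ys,xs=np.where(dk);W=wray(p,np.c_[xs,ys],36);
al=W@u; nn=W@n
# faces: along-values vs n position
bins=np.round(nn/10)
for b in np.unique(bins): print(b*10, al[bins==b].min().round(1),al[bins==b].max().round(1),end=" | ")
print("\ntin along",(C@u).round(2))
print([tuple(int(v) for v in (x,*im[130,x])) for x in range(255,300,3)])
cv2.imwrite("pics/w7c.png",cv2.resize(p["img"][0:170,190:430,::-1],None,fx=3.3,fy=3.3,interpolation=cv2.INTER_NEAREST))
E
```

```text
lid [ 541.77 -127.09   44.97] 0.2
rail top edge [1.215000e-01 6.035636e+02] 120 120 6.93
dist centre-rail 46.02
500.0 -15.1 -1.3 | 510.0 -15.5 -1.2 | 520.0 -15.5 -1.5 | 530.0 -15.5 -1.3 | 540.0 -15.6 -1.3 | 550.0 -14.4 -1.3 | 560.0 -15.6 -1.3 | 570.0 -15.5 -1.6 | 580.0 -15.4 -1.4 | 590.0 -15.6 -1.4 | 600.0 -15.3 -1.1 | 
tin along -60.83
[(255, 230, 108, 63), (258, 231, 111, 67), (261, 231, 112, 66), (264, 231, 111, 66), (267, 230, 111, 66), (270, 231, 115, 69), (273, 232, 111, 66), (276, 231, 108, 65), (279, 165, 75, 45), (282, 87, 40, 28), (285, 148, 151, 155), (288, 140, 142, 144), (291, 146, 146, 153), (294, 149, 150, 155), (297, 134, 134, 139)]
```

View pics/w7c.png

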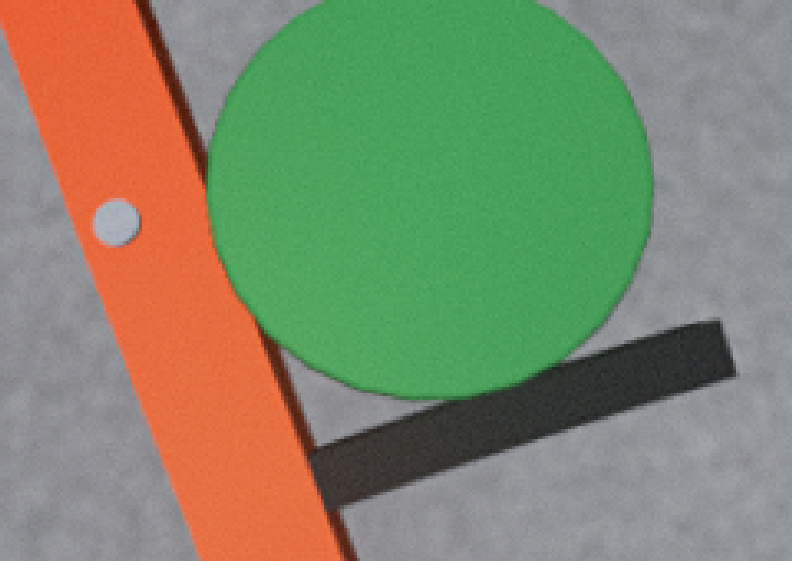

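The lid centre measures 46.0 mm from the rail face (46 wanted) and 52.4 mm from the divider's middle (53 wanted). Both are contact within the measuring error, so I'm handing in.

```bash
python3 - <<'E'
from bench import arm
print(arm.job_done())
E
```

```text
the job is handed in; nothing more can be done
None
```

I pushed the green-lidded tin along the rail with the shut fingers low on its side, their face turned about 20° toward the rail. It now stands in the corner against both the divider and the rail, on the side where it started. The job was handed in at about 11 s, with the arm lifted clear of everything.

**Contact with the divider:** the force at the end of the push rose to about 12 N with almost no further motion.

**Last checks:**
- **Position:** in the last wrist picture the tin's centre was 46.0 mm from the rail face (46 wanted) and 52.4 mm from the divider's middle (53 wanted).
- **Other tins:** after the push, the scene camera showed the blue and yellow tins within 0.3 mm of where they began.
- **Standing flat:** the pictures show the tin upright and level; I did not measure tilt separately.

**Disagreement:** the top and scene cameras put the tin 51.4 and 48.5 mm from the rail. The top camera already read about 4 mm more than the wrist camera before the push. The scene figure was set from the estimated start position, so it is only a relative check. I relied on the wrist picture, which saw the tin and the rail together from close up.

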